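# Lock the vial tray with the open swing clamp

### The arm

A 7-joint arm with a two-finger parallel gripper is mounted at the origin on the work surface. World frame = base frame: x ahead of the robot, y to its left, z up, the work surface at z = 0. Lengths are in m, angles in rad, forces in N, time in s.
With the tool pointing down it reaches from about 0.425 to 0.875 m from the base axis. Payload 4.7 kg.
Tool frame: the origin (TCP) lies midway between the tips of the shut fingers; the grasp point (between the pads) lies 19 mm behind it (ctrl.grip_depth is the distance from the TCP to the grasp point, in m); z points along the fingers, y is the direction in which the jaws open and shut (so a half turn about z gives the same grasp; the last joint's range is limited). The gripper opens to 87 mm and grips with 3 to 60 N. Pads are 19 mm wide; open, the fingers measure 117 mm over their backs; the gripper's body (75 mm by 190 mm) begins 51 mm behind the grasp point.
Start: joints at [0.014, 0.321, -0.07, 1.45, 0.023, 1.371, -0.057], TCP at [0.65, -0, 0.223] pointing down, gripper open.
Joint ranges: [-2.86, 2.86], [-0.3, 2.09], [-1.38, 1.24], [0.06, 2.45], [-1.56, 4.7], [0.09, 2.05], [-2.69, 2.69]. Speed limits (rad/s): [2.57, 2.57, 3.14, 3.14, 3.14, 3.14, 3.14].

### API

Orientations are given as a rotation vector (axis times angle).
In Python, from bench import ctrl gives the robot as it stands. The module is installed in compiled form; this text tells all that it offers.
- The arm moves only by the shell command python3 -m inch 'ROWS' [FORCE]. ROWS is JSON, a list of rows, each a list of 5 numbers: the opening, from -1 (shut) to 1 (fully open), so that 0 is half open, then the shift along the tool's x, y, z in mm, then the turn about the tool's z in rad. In form: [[fingers, tx, ty, tz, twist], ...]. A call has 1 to 5 rows; each row shifts and turns the pose as measured when the row begins, along the tool's axes as they then stand; what a row does not reach is not made up. A row lasts 1/8 s, in which the tool goes at most 62.5 mm and 10.7 degrees, less where a joint would pass 70% of its speed; a pose out of reach is approached as far as the arm can. A call is refused whole if a number of a shift passes 62.5 or a number of a turn 0.188, either way. A call with a gripper value outside its range is refused whole. The fingers move at their own pace and stop on an object; FORCE is the grip in N (left out, the last holds). Time passes only in rows, so rows that do not move let the fingers close. It gives the time, the measured TCP pose, the force and the opening at its end, in the units of the state.
- ctrl.get_state(): the state, without advancing time (a new reading comes with each control period).
- ctrl.get_image(name): name is "scene" or "side" or "wrist"; returns a dict with "color" (384x512x3 uint8, red, green, blue), "range_z" (384x512 float32, m along the optical axis (not along the pixel's ray), 0 where there is no reading), "K" (3x3 intrinsics, pixels), "distortion" ([k1, k2, p1, p2, k3] as OpenCV has them; the pictures are not rectified), "R" (3x3) and "t" (3): a world point X has camera coordinates R X + t. Camera axes: x right, y down, z forward; pixel columns grow to the right and rows downward; lengths in m; the calibration is good to about 2 mm. A picture is of the moment at which its call begins.
- ctrl.close_job(): hands the job in, once; it reports no verdict.
The state is a dict: "time": time; "joint_positions": joint angles; "qd": joint speeds; "joint_torque": joint torques, N m; "position": TCP position; "tool_rot": TCP orientation; "ft_force": force on the tool from outside, world axes, zero at the start; "torque": the same for the moment, N m; "grip_width": opening from 0.0 (shut) to 1.0 (fully open).
Only numpy, scipy, OpenCV 4.12 (cv2) and the standard library are available. Lean on these libraries where they do the work, as an engineer would, in place of code of your own. Each camera call takes 0.05 s, during which the arm holds its last target. There are 200 camera calls.

### The job

Two swing clamps with black bar-shaped knobs hold the white vial tray on the sampler deck; one already has its steel finger over the tray's front ledge, the other is still parked with its finger swung aside. On the parked clamp, pull the knob up until its finger is clear of the notched crown, turn it clockwise (seen from above) until the finger points straight at the tray, above the second notch, and push it fully back down so the finger drops into that notch over the ledge. Leave the other clamp as it is.

Things in the scene. Friction and masses are not known exactly. Their poses are not given: they have to be found in the camera images.
- clamp_knob (a point): Grip point of the parked clamp's knob, on its upright turning axis: a black bar 44 mm long, 14 wide, 38 tall, gripped across its width from above. The point is 12 mm below the bar's top, 26 above its foot (on a collar 36 mm across), 93 above the bench when down. x runs along the bar, the way the finger points; z up. Moves with it. Finger: 60 mm from axis to tip, top face 49 mm below the point.
- clamp_lift (a joint): How far the parked clamp's knob is pulled up, in m: 0 fully down, 0.018 its upper stop. Below about 0.010 the crown (66 mm across, rim 12 mm high) holds the finger in its notch; above that it turns freely. Friction about 3 N, no spring: it stays where it is left.
- clamp_turn (a joint): Turn of the parked clamp's knob, in rad, growing clockwise seen from above: about 0 (within 0.1) is parked, 1.22 (70 degrees) has the finger square over the tray's ledge, mid-notch. The notches leave about 0.17 rad of play each way; stops at -0.17 and 1.40. Friction about 0.04 N m, no spring.
- other_bar_end (a point): Tray-side end of the other clamp's bar knob (same clamp, already locked): 22 mm from its turning axis, 12 mm below the bar's top, 93 mm above the bench; x points along its bar to the tray. The clamps stand 170 mm apart along the tray's front edge, either one on the left; the deck may be turned. Vial caps in the tray reach 62 mm above the bench.

How it is judged:
By the outcome, as a careful person would: the job done as asked, in the order asked, and still so for the second after the job is handed in, with the robot touching nothing.
It also fails if it takes over 35 s, if anything falls off the work surface, if the arm or the gripper's body presses on something with over 40 N, if the wrist force passes 120 N, or if a joint passes its speed limit or range.

## Working session

There is one attempt and no reset: what is moved stays moved. The work goes in short steps, Python scripts to look and compute and a shell command to move; the robot and the scene stay as the last step left them, time stands still between calls to the robot, and variables do not carry over. Pictures are saved under pics/ and viewed, about 8 in all and at most 12, crops included, and the job is handed in when it is done.

```bash
mkdir -p pics; cat > h.py <<'E'
import numpy as np, cv2
from bench import ctrl
def grab(n,f=None):
    im=ctrl.get_image(n)
    if f: cv2.imwrite('pics/'+f,cv2.cvtColor(im['color'],cv2.COLOR_RGB2BGR))
    return im
def ray(im,uv,z):
    p=cv2.undistortPoints(np.array(uv,float).reshape(-1,1,2),im['K'],np.array(im['distortion'])).reshape(-1,2)
    R=np.array(im['R']);t=np.array(im['t']); c=-R.T@t
    d=np.c_[p,np.ones(len(p))]@R
    return c+d*((z-c[2])/d[:,2])[:,None]
def cloud(im):
    h,w=im['range_z'].shape
    v,u=np.mgrid[:h,:w]
    p=cv2.undistortPoints(np.c_[u.ravel(),v.ravel()].astype(float).reshape(-1,1,2),im['K'],np.array(im['distortion'])).reshape(-1,2)
    Z=im['range_z'].ravel()[:,None]
    return ((np.c_[p,np.ones(len(p))]*Z-np.array(im['t']))@np.array(im['R'])).reshape(h,w,3)
E
python3 - <<'E'
from h import *
a=grab('scene','s1.png');b=grab('side','d1.png');c=grab('wrist','w1.png')
A,B=[cv2.imread('pics/'+x) for x in('s1.png','d1.png')]
cv2.imwrite('pics/j1.png',cv2.resize(np.vstack([A,B]),None,fx=.78,fy=.78))
s=ctrl.get_state();print(s['time'],s['position'],s['tool_rot'])
for i in(a,b,c):print(-np.array(i['R']).T@i['t'])
E
```

```text
0.15 [ 6.49596502e-01 -6.66484715e-05  2.21730392e-01] [-2.22075525e+00 -2.22081670e+00  1.68185724e-03]
[ 0.93449335 -0.16781837  0.61424804]
[0.5152458  0.5214417  0.54452867]
[0.64914154 0.06712982 0.38320403]
```

View pics/s1.png

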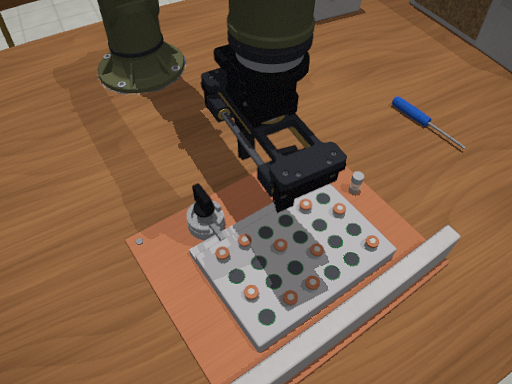

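View pics/w1.png

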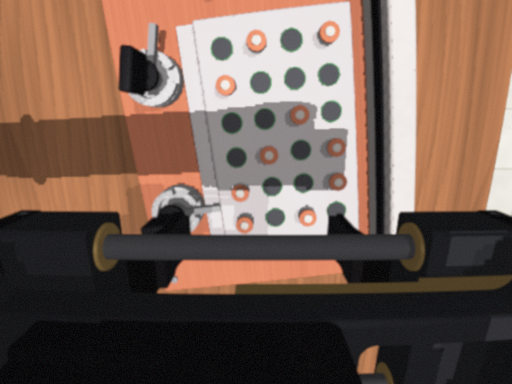

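The wrist view shows the parked clamp's knob near (133,70), with its finger pointing up-image to about (152,30). The locked clamp is near (180,208), with its finger towards the tray on the right. The scene view has the locked one at (205,210); the gripper hides the parked one. Next I measure the knob from range data and mask contours.

```bash
cat > m.py <<'E'
from h import *
import sys
def rects(im,lo=.098,hi=.112,box=(.45,.85,-.2,.2)):
    P=cloud(im); dark=im['color'].max(2)<60
    m=(P[...,2]>lo)&(P[...,2]<hi)&dark&(P[...,0]>box[0])&(P[...,0]<box[1])&(P[...,1]>box[2])&(P[...,1]<box[3])&(im['range_z']>0)
    n,l,s,c=cv2.connectedComponentsWithStats(m.astype(np.uint8))
    for k in range(1,n):
        if s[k,4]<40: continue
        q=P[l==k]; r=cv2.minAreaRect((q[:,:2]*1000).astype(np.float32))
        print('px',c[k].round(),'n',s[k,4],'z med',np.median(q[:,2]).round(4),'rect mm',np.round(r[0],1),np.round(r[1],1),round(r[2],1))
if __name__=='__main__':
    for n in ('wrist','side'):
        im=grab(n);print(n);rects(im)
E
python3 m.py; python3 - <<'E'
from h import *
im=grab('wrist')
# finger: steel tip at z~.044
P=cloud(im)
for u,v in [(133,70),(152,30),(152,50),(150,95),(170,80),(200,208),(165,80)]: print(u,v,P[v,u].round(4),im['color'][v,u])
c=cv2.cvtColor(im['color'],cv2.COLOR_RGB2BGR)[0:240,80:280]; cv2.imwrite('pics/w2.png',cv2.resize(c,None,fx=2.5,fy=2.5,interpolation=cv2.INTER_CUBIC))
E
```

```text
wrist
px [127.  69.] n 630 z med 0.1041 rect mm [520.7 116.7] [41.1 12.5] 83.1
px [152. 228.] n 171 z med 0.1038 rect mm [532.7 -49.2] [27.7  9.4] 6.4
side
px [289. 159.] n 92 z med 0.104 rect mm [537.9 -46.4] [37.1  8.6] 5.9
px [291. 221.] n 148 z med 0.1055 rect mm [518.9 121.1] [39.4 13.4] 82.2
133 70 [0.5258 0.1161 0.1003] [12  7  9]
152 30 [0.5269 0.1691 0.043 ] [186 184 186]
152 50 [0.5255 0.1475 0.0433] [178 176 178]
150 95 [0.5151 0.0982 0.0328] [176 173 173]
170 80 [0.5408 0.1156 0.0312] [231 229 230]
200 208 [ 0.5724 -0.0443  0.0436] [142 140 142]
165 80 [0.5346 0.1157 0.0313] [132 130 131]
```

View pics/w2.png

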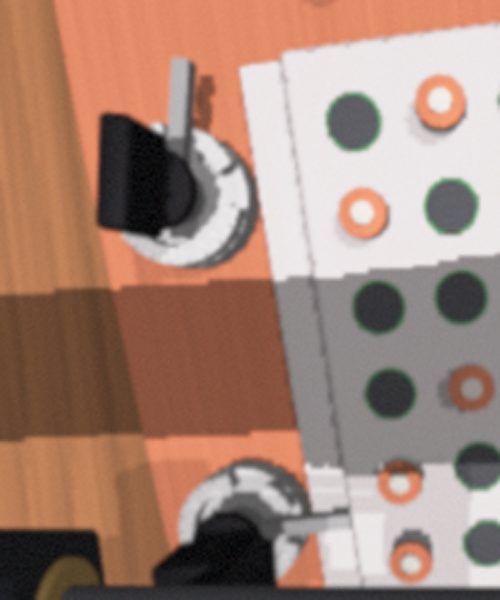

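View pics/d1.png

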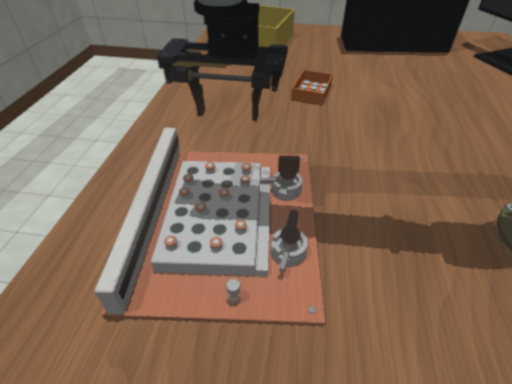

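The side view confirms it: the parked clamp is at (290,240), its bar at (291,221), and the locked clamp is at (288,183). I'll put the wrist camera over the parked knob and measure again.

```bash
python3 -m inch '[[1,17,-44,0,0],[1,17,-44,0,0],[1,17,-42,0,0],[1,0,0,0,0]]'; cat > m2.py <<'E'
from h import *
from m import rects
s=ctrl.get_state();print(s['position'],s['tool_rot'],s['time'])
im=grab('wrist','w3.png');rects(im)
P=cloud(im)
g=im['color'].astype(int)
# steel finger: top near z .044, grey, near knob, outside crown
k=np.array([.520,.119])
d=np.hypot(P[...,0]-k[0],P[...,1]-k[1])
m=(abs(P[...,2]-.044)<.004)&(d>.036)&(d<.066)&(P[...,1]>.12)&(P[...,0]<.55)&(g.max(2)-g.min(2)<25)
q=P[m][:,:2]
if len(q)>10:
    r=cv2.minAreaRect((q*1000).astype(np.float32));print('finger',len(q),r,'mean',q.mean(0))
# tray body: white at front ledge; edge line from front-most white pixels per y bin
w=(g.min(2)>90)&(g.max(2)-g.min(2)<25)&(P[...,0]>.555)&(P[...,2]>.01)&(P[...,2]<.06)
q=P[w]
e=[]
for y in np.arange(-.02,.18,.01):
    b=q[abs(q[:,1]-y)<.005]
    if len(b)>30: e.append([np.percentile(b[:,0],1),y,np.median(b[:,2])])
e=np.array(e).reshape(-1,3);print(e.round(4))
E
python3 m2.py
```

```text
time: 0.8
position: [0.516, 0.0522, 0.2205]
tool_rot: [-2.221, -2.22, 0.003]
ft_force: [0.2, -0.1, 0.2]
grip_width: 1.0
[0.51601085 0.05222117 0.22049274] [-2.22096922 -2.21975801  0.00307812] 0.8
px [262. 122.] n 574 z med 0.1042 rect mm [519. 117.] [41.5 14. ] 82.3
px [279. 272.] n 398 z med 0.104 rect mm [538.2 -49.6] [40.1 12.3] 6.6
finger 111 ((525.6974487304688, 165.14901733398438), (21.196264266967773, 6.9314117431640625), 81.7002944946289) mean [0.52553694 0.16508413]
[[ 0.556  -0.02    0.0438]
 [ 0.5725 -0.01    0.0439]
 [ 0.5716  0.      0.0442]
 [ 0.5707  0.01    0.0443]
 [ 0.5692  0.02    0.0443]
 [ 0.5682  0.03    0.0445]
 [ 0.5669  0.04    0.0444]
 [ 0.5664  0.05    0.0444]
 [ 0.5649  0.06    0.0444]
 [ 0.5631  0.07    0.0443]
 [ 0.5627  0.08    0.0444]
 [ 0.5612  0.09    0.0443]
 [ 0.5598  0.1     0.0443]
 [ 0.5586  0.11    0.0443]
 [ 0.5579  0.12    0.0443]
 [ 0.5574  0.13    0.0443]
 [ 0.5571  0.14    0.0444]
 [ 0.5571  0.15    0.0445]
 [ 0.5566  0.16    0.0443]
 [ 0.5565  0.17    0.0443]]
```

View pics/w3.png

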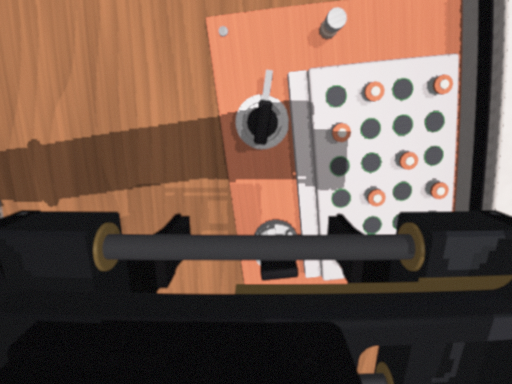

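The bar axis measures about (519,117) mm at 82° and the tray normal 6.6°, which matches the locked bar. The clamps come out about 168 mm apart, close to the stated 170. In the picture the parked knob is at (262,122), its finger at (267,85), the ledge edge at x≈295. Moving over it, aligning and descending.

```bash
python3 -m inch '[[0.2,33,1.5,0,0],[0.2,32,1.5,0,0],[0.2,0,0,40,0.14],[0.2,0,0,20,0],[0.2,0,0,0,0]]'; python3 - <<'E'
from h import *
from scipy.spatial.transform import Rotation as Ro
s=ctrl.get_state();M=Ro.from_rotvec(s['tool_rot']).as_matrix()
print('xang',np.degrees(np.arctan2(M[1,0],M[0,0])),'shift mm',M.T@(np.array([.519,.1172,.074])-s['position'])*1000)
E
```

```text
time: 1.48
position: [0.5277, 0.1148, 0.1603]
tool_rot: [2.382, 2.043, 0.005]
ft_force: [-0.2, -0.6, 0.2]
grip_width: 0.612
xang 81.22708404321149 shift mm [ 0.97971076 -9.40153443 86.23639803]
```

```bash
cat > n.py <<'E'
from h import *
from scipy.spatial.transform import Rotation as Ro
import sys
x,y,z,a=map(float,sys.argv[1:5])
s=ctrl.get_state();M=Ro.from_rotvec(s['tool_rot']).as_matrix();c=np.degrees(np.arctan2(M[1,0],M[0,0]))
print('t',round(s['time'],2),'pos',np.round(s['position'],4),'tilt',M[:,2].round(3),'xang',c.round(1),'shift mm',(M.T@(np.array([x,y,z])/1000-s['position'])*1000).round(1),'twist',np.radians(c-a).round(3),'F',np.round(s['ft_force'],1),np.round(s['torque'],2),'w',round(s['grip_width'],3))
E
python3 -m inch '[[0.2,1,-9.4,0,-0.01],[0.2,0,0,0,0],[0.2,0,0,25,0]]';python3 n.py 519 117.2 74 82
```

```text
time: 1.85
position: [0.5223, 0.1174, 0.1395]
tool_rot: [2.369, 2.051, 0.017]
ft_force: [-1.1, 0.4, -0.4]
grip_width: 0.601
t 1.85 pos [0.5223 0.1174 0.1395] tilt [ 0.013  0.001 -1.   ] xang 81.8 shift mm [-0.8 -4.1 65.4] twist -0.004 F [-1.1  0.4 -0.4] [-0.01  0.04 -0.  ] w 0.601
```

```bash
python3 -m inch '[[0.2,-0.8,-4,0,0],[0.2,0,0,30,0],[0.2,0,-1,20,0],[0.2,0,0,10,0],[0.2,0,0,0,0]]';python3 n.py 519 117.2 74 82
```

```text
time: 2.48
position: [0.5206, 0.1175, 0.0836]
tool_rot: [2.367, 2.047, 0.027]
ft_force: [-0.5, -0.3, 0.5]
grip_width: 0.604
t 2.48 pos [0.5206 0.1175 0.0836] tilt [ 0.021  0.002 -1.   ] xang 81.7 shift mm [-0.5 -1.8  9.6] twist -0.005 F [-0.5 -0.3  0.5] [-0.01  0.01 -0.02] w 0.604
```

```bash
python3 -m inch '[[0.2,-0.5,-1.5,9,0],[0.2,0,0,0,0],[-1,0,0,0,0],[-1,0,0,0,0],[-1,0,0,0,0]]' 40;python3 n.py 519 117.2 74 82
```

```text
time: 3.1
position: [0.5211, 0.1176, 0.0768]
tool_rot: [2.365, 2.046, 0.033]
ft_force: [-0.5, -0.3, -0.6]
grip_width: 0.346
t 3.1 pos [0.5211 0.1176 0.0768] tilt [ 0.025  0.003 -1.   ] xang 81.7 shift mm [-0.7 -2.1  2.8] twist -0.005 F [-0.5 -0.3 -0.6] [0.01 0.07 0.03] w 0.346
```

```bash
python3 -m inch '[[-1,-0.5,-1,3,0],[-1,0,0,0,0],[-1,0,0,0,0],[-1,0,0,0,0]]';python3 n.py 519 117.2 74 82
```

```text
time: 3.6
position: [0.5195, 0.1172, 0.0734]
tool_rot: [2.366, 2.046, 0.032]
ft_force: [0.8, -0.1, 0.3]
grip_width: 0.164
t 3.6 pos [0.5195 0.1172 0.0734] tilt [ 0.024  0.003 -1.   ] xang 81.7 shift mm [-0.1 -0.5 -0.6] twist -0.005 F [ 0.8 -0.1  0.3] [0.01 0.25 0.07] w 0.164
```

Gripped at about 14 mm, which matches the bar width. Now I lift towards 15 mm.

```bash
python3 -m inch '[[-1,0,0,0,0],[-1,0,0,-5,0],[-1,0,0,-5,0],[-1,0,0,-4,0],[-1,0,0,0,0]]';python3 n.py 519.5 117.2 88.4 82
```

```text
time: 4.22
position: [0.5194, 0.1172, 0.0877]
tool_rot: [2.366, 2.046, 0.033]
ft_force: [1.1, -0.2, -1.5]
grip_width: 0.155
t 4.22 pos [0.5194 0.1172 0.0877] tilt [ 0.024  0.004 -1.   ] xang 81.7 shift mm [ 0.   0.1 -0.7] twist -0.005 F [ 1.1 -0.2 -1.5] [ 0.12  0.16 -0.03] w 0.155
```

```bash
cat > f.py <<'E'
from h import *
import sys
k=np.array([.5193,.1172])
A=[cv2.imread('pics/'+x) for x in ()]
for n in ('side','wrist','scene'):
    im=grab(n,sys.argv[1]+n+'.png');P=cloud(im);g=im['color'].astype(int)
    v=P[...,:2]-k;d=np.hypot(v[...,0],v[...,1])
    m=(P[...,2]>.036)&(P[...,2]<.070)&(d>.037)&(d<.062)&(g.max(2)-g.min(2)<30)&(g.max(2)>70)
    if len(sys.argv)<3: m&=(v[...,1]>.02)&(P[...,0]<.55)
    else: m&=P[...,2]>.048
    q=P[m]
    if len(q)>5: print(n,len(q),'z',np.median(q[:,2]).round(4),'ang',np.degrees(np.arctan2(*np.median(q[:,:2]-k,0)[::-1])).round(1),'r max',d[m].max().round(4))
    else: print(n,len(q))
E
python3 f.py L
python3 -c "
import cv2,numpy as np
a=cv2.imread('pics/Lside.png')[130:290,210:370];b=cv2.imread('pics/Lwrist.png')[0:160,180:340]
cv2.imwrite('pics/L.png',cv2.resize(np.hstack([a,b]),None,fx=2.5,fy=2.5))"
```

```text
side 82 z 0.0592 ang 83.2 r max 0.0617
wrist 396 z 0.0578 ang 82.3 r max 0.0601
scene 13 z 0.0509 ang 78.6 r max 0.0612
```

View pics/L.png

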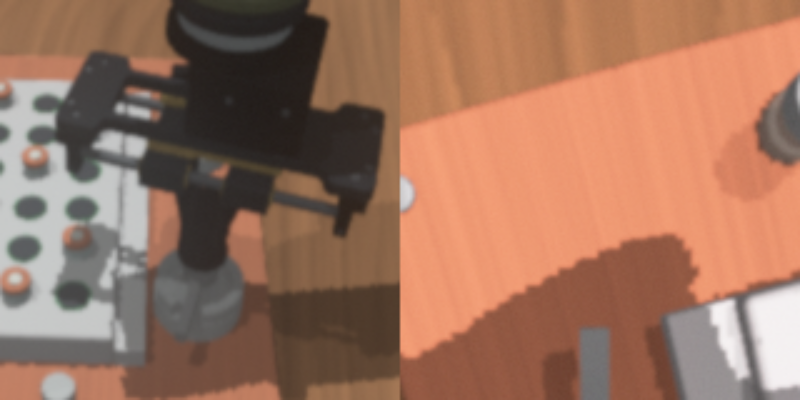

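Side view: the jaws hold the bar, and the finger at about (205,350) is clear of the crown. Range data gives its top at z≈58 mm, up from 44, so it lifted 14 mm. Turning clockwise now.

```bash
python3 -m inch '[[-1,0,0,0,0.12],[-1,0,0,0,0.12],[-1,0,0,0,0.12],[-1,0,0,0,0.12],[-1,0,0,0,0]]';python3 n.py 519.4 117.2 87.9 6.6
```

```text
time: 5.0
position: [0.5192, 0.1172, 0.0877]
tool_rot: [2.799, 1.409, 0.036]
ft_force: [2.1, 0.5, -0.7]
grip_width: 0.157
t 5.0 pos [0.5192 0.1172 0.0877] tilt [ 0.024  0.003 -1.   ] xang 53.4 shift mm [ 0.1  0.2 -0.2] twist 0.817 F [ 2.1  0.5 -0.7] [-0.    0.02 -0.04] w 0.157
```

```bash
python3 -m inch '[[-1,0,0,0,0.13],[-1,0,0,0,0.13],[-1,0,0,0,0.13],[-1,0,0,0,0.13],[-1,0,0,0,0]]';python3 n.py 519.4 117.2 87.9 6.6
```

```text
time: 5.62
position: [0.5189, 0.1173, 0.0877]
tool_rot: [3.073, 0.64, 0.037]
ft_force: [1.4, 0.5, -1.1]
grip_width: 0.154
t 5.62 pos [0.5189 0.1173 0.0877] tilt [ 0.024  0.002 -1.   ] xang 23.6 shift mm [ 0.4  0.3 -0.2] twist 0.296 F [ 1.4  0.5 -1.1] [-0.06  0.14 -0.02] w 0.154
```

```bash
python3 -m inch '[[-1,0.3,0,0,0.14],[-1,0,0,0,0.14],[-1,0,0,0,0.01],[-1,0,0,0,0]]';python3 n.py 519.4 117.2 87.9 6.6; python3 f.py T 1
python3 -c "
import cv2,numpy as np
a=cv2.imread('pics/Tside.png')[130:290,210:370];b=cv2.imread('pics/Tscene.png')[100:260,220:380]
cv2.imwrite('pics/T.png',cv2.resize(np.hstack([a,b]),None,fx=2.5,fy=2.5))"
```

```text
time: 6.12
position: [0.5188, 0.1174, 0.0876]
tool_rot: [-3.134, -0.204, -0.036]
ft_force: [1.7, 0.3, -1.6]
grip_width: 0.156
t 6.12 pos [0.5188 0.1174 0.0876] tilt [ 0.023  0.002 -1.   ] xang 7.4 shift mm [ 0.5  0.3 -0.2] twist 0.015 F [ 1.7  0.3 -1.6] [-0.06  0.14 -0.02] w 0.156
side 87 z 0.0579 ang 12.1 r max 0.0584
wrist 358 z 0.0578 ang 7.8 r max 0.0593
scene 52 z 0.0587 ang 10.9 r max 0.06
```

View pics/T.png

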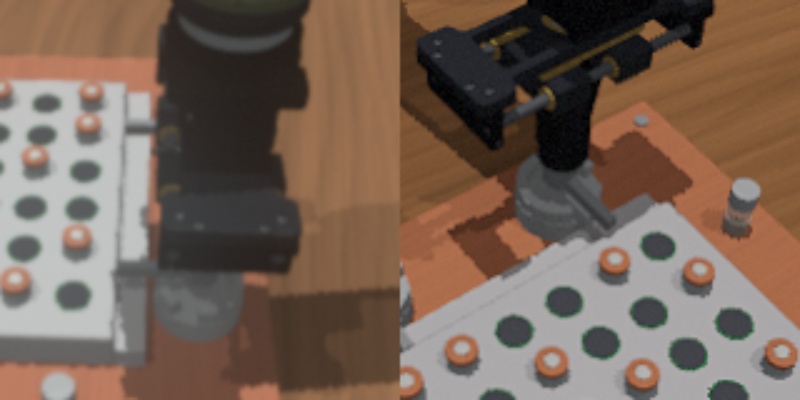

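The finger (right half, around (590,205)) points at the tray over the ledge at 7.8°, against the 6.6° target. A small trim, then push down.

```bash
python3 -m inch '[[-1,0.4,0,0,0.02],[-1,0,0,5,0],[-1,0,0,5,0],[-1,0,0,5,0],[-1,0,0,1,0]]';python3 n.py 519.4 117.2 73.4 6.6
```

```text
time: 6.9
position: [0.5195, 0.1177, 0.0731]
tool_rot: [-3.136, -0.17, -0.035]
ft_force: [-5.4, -1.3, 14.8]
grip_width: 0.153
t 6.9 pos [0.5195 0.1177 0.0731] tilt [ 0.022  0.002 -1.   ] xang 6.2 shift mm [-0.1  0.5 -0.3] twist -0.007 F [-5.4 -1.3 14.8] [-0.32  1.61  0.01] w 0.153
```

It is bottomed out: 14.8 N reaction at the original height. One more firm push, then release and retreat straight up.

```bash
python3 -m inch '[[-1,0,0,1.5,0],[-1,0,0,0,0]]';python3 n.py 519.4 117.2 73.4 6.6; python3 -m inch '[[0,0,0,0,0],[0,0,0,0,0],[0,0,0,0,0],[0,0,0,0,0]]'; python3 n.py 519.4 117.2 73.4 6.6
```

```text
time: 7.15
position: [0.5192, 0.1176, 0.0733]
tool_rot: [-3.136, -0.17, -0.034]
ft_force: [-1.0, -0.6, -0.5]
grip_width: 0.158
t 7.15 pos [0.5192 0.1176 0.0733] tilt [ 0.022  0.002 -1.   ] xang 6.2 shift mm [ 0.1  0.4 -0.1] twist -0.007 F [-1.  -0.6 -0.5] [-0.04  0.6   0.03] w 0.158
time: 7.65
position: [0.5199, 0.1176, 0.0723]
tool_rot: [-3.136, -0.17, -0.037]
ft_force: [-0.4, -1.0, -0.4]
grip_width: 0.475
t 7.65 pos [0.5199 0.1176 0.0723] tilt [ 0.023  0.002 -1.   ] xang 6.2 shift mm [-0.5  0.3 -1.1] twist -0.007 F [-0.4 -1.  -0.4] [0.   0.16 0.02] w 0.475
```

```bash
python3 -m inch '[[0.2,0,0,-20,0],[0.2,0,0,-40,0],[0.2,0,0,-50,0],[0.2,0,0,-40,0],[0.2,0,0,0,0]]'; python3 -m inch '[[0.2,-50,0,0,0],[0.2,-50,0,0,0],[0.2,0,0,0,0]]'; python3 - <<'E'
from h import *
from m import rects
for n in('wrist','side','scene'):
    im=grab(n,'E'+n+'.png');print(n);rects(im)
    P=cloud(im);g=im['color'].astype(int)
    v=P[...,:2]-[.5193,.1172];d=np.hypot(v[...,0],v[...,1])
    for lo,hi in((.036,.047),(.048,.064)):
        m=(P[...,2]>lo)&(P[...,2]<hi)&(d>.021)&(d<.036)&(v[...,0]>.015)&(abs(v[...,1])<.02)&(g.max(2)<215)
        if m.sum()>3: print(lo,m.sum(),np.median(P[m],0).round(4))
a=cv2.imread('pics/Escene.png')[100:260,190:390];b=cv2.imread('pics/Eside.png')[130:290,200:400]
cv2.imwrite('pics/E.png',cv2.resize(np.hstack([a,b]),None,fx=2,fy=2))
E
```

```text
time: 8.28
position: [0.516, 0.1171, 0.2256]
tool_rot: [-3.136, -0.17, -0.034]
ft_force: [-0.7, 0.5, -0.4]
grip_width: 0.601
time: 8.65
position: [0.4132, 0.1056, 0.2199]
tool_rot: [3.136, 0.17, 0.027]
ft_force: [0.4, 0.5, 0.5]
grip_width: 0.599
wrist
px [258.  82.] n 618 z med 0.1042 rect mm [517.8 117. ] [41.7 13.7] 5.8
px [427.  81.] n 622 z med 0.104 rect mm [538.1 -49.9] [41.8 12.6] 7.0
0.036 38 [0.5396 0.1216 0.042 ]
side
px [289. 160.] n 48 z med 0.1015 rect mm [538.6 -44.5] [34.8  5.7] 3.9
0.036 103 [0.5449 0.1226 0.0445]
scene
px [285. 151.] n 176 z med 0.1041 rect mm [520.  119.3] [44.4 15.8] 3.9
px [201. 194.] n 192 z med 0.1051 rect mm [539.4 -50.2] [44.1 11.6] 6.8
0.036 132 [0.5445 0.1168 0.0442]
```

View pics/E.png

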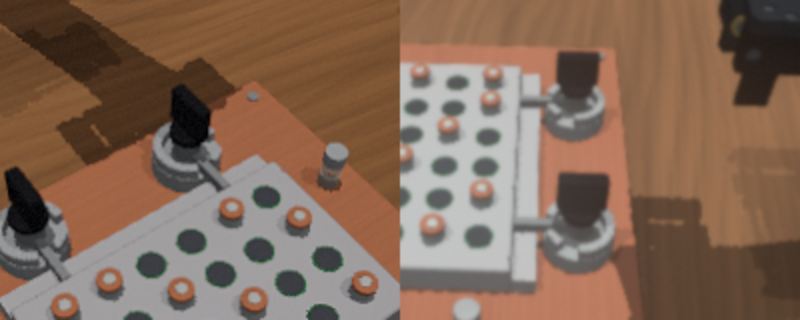

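View pics/Ewrist.png

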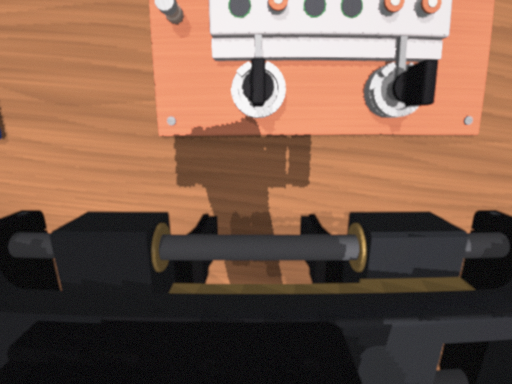

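Both clamps now look the same, with fingers over the ledge. The bar top is at 104 mm and the finger top at 44 mm, the same heights as when it was down at the start. The bar is at 5.8°, within about 1° of square. The other clamp hasn't moved, and the robot is clear.

```bash
python3 -c "
from bench import ctrl
s=ctrl.get_state();print(s['time'],s['qd']);print(ctrl.close_job())"
```

```text
8.8 [ 0.0015284   0.02116933  0.00348602 -0.02241818 -0.00045718  0.00397367
  0.00092138]
the job is handed in; nothing more can be done
None
```

The parked clamp is now locked over the tray's front ledge, and I handed the job in at about 8.8 s of the 35 s allowed. I pulled its knob up about 14 mm, turned it about 75° clockwise until the finger was square to the tray, and pushed it down until it stopped. Then I released it and backed the arm away.

**Locked clamp:** the finger's top is back at 44 mm and the bar's top at 104 mm, the same heights as when it was fully down at the start. The wrist view puts the bar at 5.8° against the tray's 6.6°, well inside the notch play. The scene view read 3.9°, a coarser measurement but also inside the play.

**Other clamp and forces:** the other clamp reads the same position and angle as before, within about 1 mm. The highest wrist force I saw was about 16 N, during the push down.

**Failed or disagreeing checks:** the side camera could not measure the locked bar in the last check. The tool also tilted by about 1.4° during the descent, with no visible effect on the result.

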